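# Tuck a profile length behind the post into its bay

### The arm

A 6-joint arm with a two-finger parallel gripper is mounted at the origin on a cart in front of the work surface, level with it; the furniture and walls round the work are solid. World frame = base frame: x ahead of the robot, y to its left, z up, the work surface at z = 0. Lengths are in mm, angles in rad, forces in N, time in s.
With the tool pointing down it reaches from about 350 to 875 mm from the base axis. Payload 4.2 kg.
Tool frame: the origin (TCP) lies midway between the tips of the shut fingers; the grasp point (between the pads) lies 19 mm behind it; z points along the fingers, y is the line along which they close (so a half turn about z gives the same grasp; the last joint's range is limited). The gripper opens to 85 mm and grips with 20 to 120 N. Pads are 22 mm wide; open, the fingers measure 114 mm over their backs; the gripper's body (76 mm by 85 mm) begins 54 mm behind the grasp point. The pads swing forward as they close: fully open they stand 13 mm farther back than shut.
Start: joints at [1.456, 0.385, 0.008, 0, -1.194, -0.259], TCP at [228.189, 581.832, 231.312] pointing down, gripper open.
Joint ranges: [-3.14, 3.14], [-1.21, 2.06], [-1.07, 1.41], [-3.16, 2.05], [-2.99, -0.16], [-3.1, 3.1]. Speed limits (rad/s): [2.79, 2.79, 3.14, 3.14, 3.14, 3.14].

### API

Orientations are given as a unit quaternion [x, y, z, w].
In Python, from bench import arm gives the robot as it stands. The module is installed in compiled form; this text tells all that it offers.
- The arm moves only by the shell command python3 -m handwheel 'ROWS' [OPENING]. ROWS is JSON, a list of rows, each an object of numbers: "x", "y", "z": the shift along the world's x, y, z each as a share of 20 cm, from -1 to 1; "ax", "ay", "az": the turn, a rotation vector about the world's x, y, z each as a share of 90 degrees, from -1 to 1. In form: [{"x": .., "y": .., "z": .., "ax": .., "ay": .., "az": ..}, ...]. A call has exactly 8 rows; each row shifts and turns the commanded pose from where the row before left it; what a row does not reach is not made up. A row lasts 1/10 s, in which the tool goes at most 50 mm and 8.59 degrees, less where a joint would pass 70% of its speed; a pose out of reach is approached as far as the arm can. A call with a number of a shift or a turn outside -1 to 1 is refused whole. A call with a gripper value outside its range is refused whole. OPENING is the opening, from -1 (shut) to 1 (fully open), set as the call begins (- or left out, the last holds). The fingers move at their own pace and stop on an object; the grip force is fixed at half the most. Time passes only in rows, so rows that do not move let the fingers close, or fill a call up. It gives the time, the measured TCP pose, the force, the opening and the grip force at its end, in the units of the state.
- arm.read_state(): the state, without advancing time (a new reading comes with each control period).
- arm.get_image(name): name is "scene" or "top" or "wrist"; returns the picture (400x640x3 uint8, red, green, blue); there is no depth.
- arm.camera_params(name): a dict with "K" (3x3 intrinsics, pixels), "position" and "orientation" of the camera in the world. Camera axes: x right, y down, z forward; pixel columns grow to the right and rows downward; lengths in mm; the calibration is good to about 2 mm. A picture is of the moment at which its call begins: read the wrist's pose just before it. camera_params takes no time and is no camera call; for the wrist camera it gives the pose at the moment of the call.
- arm.job_done(): hands the job in; it is judged then, once.
The state is a dict: "clock": time; "joints": joint angles; "joint_vel": joint speeds; "joint_efforts": joint torques, N m; "position": TCP position; "ee_rot": TCP orientation; "contact_force": force on the tool from outside, world axes, zero at the start; "wrist_torque": the same for the moment, N m; "gripper_width": finger opening in mm; "grasp_force": force on a finger pad.
Only numpy, scipy, OpenCV 4.12 (cv2) and the standard library are available. Lean on these libraries where they do the work, as an engineer would, in place of code of your own. Each camera call takes 0.05 s, during which the arm holds its last target. There are 200 camera calls.

### The job

With the fingertips only, push the loose length of aluminium profile along the bench into its low white bay: slip its left end in behind the steel post first, then swing its right end in, until it lies inside the bay along the back wall, touching it or all but touching it. Push gently, slide it only (do not squeeze it or lift it off the bench), and leave the other things where they are.

Things in the scene. Friction and masses are not known exactly. Their poses are not given: they have to be found in the camera images.
- profile: Loose straight slotted aluminium profile with grey end caps, 0.25 to 0.5 kg, 240 mm long (own y), 32 mm wide (own x), 32 mm high, plain box outline. Origin: centre of its underside; own +y points to its left end (robot's left). Slides flat on the bench; starts between the robot and the bay.
- left_end (a point): Centre of the profile's left end face (own y = +120 mm, 16 mm above its underside).
- right_end (a point): Centre of the profile's right end face (own y = -120 mm, 16 mm above its underside).
- bay: Fixed three-sided white curb, open to the robot; the bench is its floor. Origin: bench level, middle of the back wall's inner face; own +x goes through that wall away from the robot, +y to the left. Back wall x 0 to 8 mm. End walls 8 mm thick, inner faces at y = +140 and -140 mm, reaching forward to x = -50 mm. All 26 mm high. Turned up to 0.13 rad.
- post: Fixed steel post, 22 mm diameter, 50 mm high; origin at the centre of its foot, axes parallel to the bay's. Centre at bay x = -66 mm (55 mm clear between post and back wall), bay y = +45 to +75 mm. The profile cannot go straight in: its left end must enter slantwise on the right of the post, then slide left behind it.
- tape_roll: Green tape roll lying flat, 63 mm across, 18 mm high, on the right. Bystander. Origin: centre of underside.
- timer: Small white bench timer, 58x64x17 mm, to the right of the bay. Bystander. Origin: centre of underside.
- cup_carton: Small brown carton, 65x90x55 mm (own x, y, z), front left. Bystander. Origin: centre of underside.
- reagent_e: White reagent bottle with green cap, 48 mm across, 88 mm high, at the far right. Bystander. Origin: centre of underside.
- marker_b: Blue marker pen lying on the bench, 140 mm long, at the left. Bystander. Origin: centre of underside.

How it is judged (in metres and radians):
On the way:
1. the profile's left end is in behind the post while its right end is still outside the bay (y of left_end in the frame of post above 0 m and x of left_end in the frame of post above 0.01 m and x of right_end in the frame of bay below -0.055 m), for 0.05 s.
At the end, for the whole second after the job is handed in: The profile lies flat and at rest on the bench inside the bay, between its end walls and behind the post, its back face within 10 mm of the back wall at the middle and parallel to it within 0.07 rad (4 degrees) (x of profile in the frame of bay between -0.026 and -0.012 m and y of profile in the frame of bay between -0.026 and 0.026 m and angle between the y axis of profile and the y axis of bay, either way round below 0.07 rad and height (world z) of profile below 0.005 m and angle between profile's own z axis and vertical below 0.05 rad and linear speed of profile below 0.01 m/s and angular speed of profile below 0.05 rad/s); the robot touches nothing.
It fails at once if the profile is lifted off the bench or tipped (height (world z) of profile above 0.008 m or angle between profile's own z axis and vertical above 0.15 rad).
It fails at once if the profile is squeezed or shoved hard (over 35 N from the fingers) (contact force between the fingers and profile above 35 N).
It fails at once if a bystander is moved more than 20 mm or tipped over (distance of any of tape_roll, timer, cup_carton, reagent_e, marker_b from where it was at the start of the episode above 0.02 m or angle between reagent_e's own z axis and vertical above 0.3 rad).
It also fails if it takes over 72 s, if anything falls off the work surface, if the arm or the gripper's body presses on something with over 40 N, if the wrist force passes 120 N, or if a joint passes its speed limit or range.

## Working session

There is one attempt and no reset: what is moved stays moved. The work goes in short steps, Python scripts to look and compute and a shell command to move; the robot and the scene stay as the last step left them, time stands still between calls to the robot, and variables do not carry over. Pictures are saved under pics/ and viewed, at most 10 in all, crops included, and the job is handed in when it is done.

```bash
mkdir -p pics; cat > h.py <<'E'
import numpy as np, cv2
from bench import arm
from scipy.spatial.transform import Rotation as R
def snap(n,f):
    im=arm.get_image(n); cv2.imwrite('pics/'+f,im[:,:,::-1]); return im
def ray(cp,uv,z):
    K=np.array(cp['K']);p=np.array(cp['position']);Rm=R.from_quat(cp['orientation']).as_matrix()
    d=Rm@np.linalg.solve(K,np.array([uv[0],uv[1],1.])); return p+d*(z-p[2])/d[2]
def proj(cp,P):
    K=np.array(cp['K']);Rm=R.from_quat(cp['orientation']).as_matrix()
    q=K@(Rm.T@(np.array(P,float)-np.array(cp['position']))); return q[:2]/q[2]
E
python3 - <<'E'
from h import *
for n in('top','scene'): snap(n,n+'0.png'); print(n,arm.camera_params(n))
print(arm.read_state())
E
```

```text
top {'K': array([[375.46205746,   0.        , 323.01442483],
       [  0.        , 375.46205746, 195.70420569],
       [  0.        ,   0.        ,   1.        ]]), 'position': array([487.25438015, -76.96121512, 924.02833796]), 'orientation': array([ 0.7132998 , -0.70048025,  0.01253665, -0.01933001])}
scene {'K': array([[447.09689868,   0.        , 324.01512982],
       [  0.        , 447.09689868, 197.4791163 ],
       [  0.        ,   0.        ,   1.        ]]), 'position': array([713.04593778, 806.72121775, 733.88331097]), 'orientation': array([ 0.08451446,  0.89066727, -0.4445897 , -0.04369338])}
{'clock': 0.1, 'joints': array([ 1.45559579e+00,  3.85491355e-01,  6.76568807e-03, -3.92891165e-04,
       -1.19400424e+00, -2.58634250e-01]), 'joint_vel': array([-0.00070001, -0.00176789,  0.00171334,  0.00016253, -0.0007321 ,
       -0.00119261]), 'joint_efforts': array([-4.44048510e-04, -3.93319094e+01,  1.88929510e+01,  4.19790924e+00,
       -2.58602799e-03,  5.67642488e-06]), 'position': array([228.02806985, 581.36408012, 230.3314132 ]), 'ee_rot': array([ 9.82567804e-01, -1.85901972e-01, -1.12849793e-04,  9.77389047e-04]), 'contact_force': array([ 0.2712486 , -0.34888965,  0.49325093]), 'wrist_torque': array([-0.03845841,  0.00956003, -0.02190591]), 'grasp_force': 0.0, 'gripper_width': 85.35481751192711}
```

View pics/top0.png

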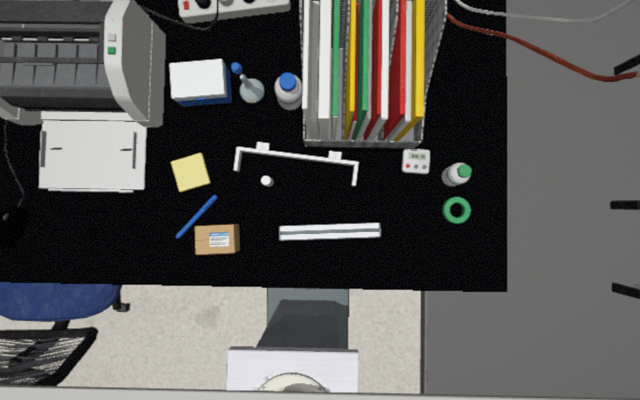

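View pics/scene0.png

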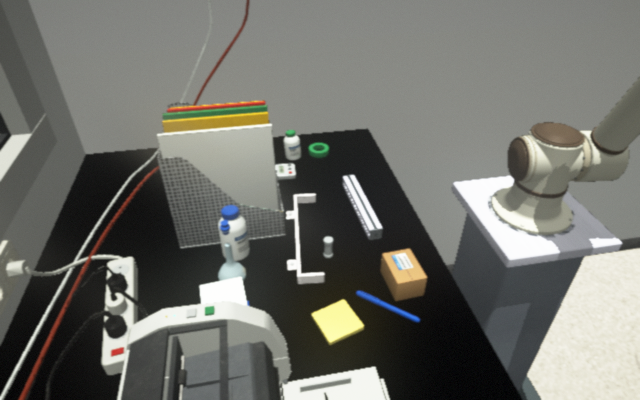

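The top view shows the profile at (280–381, 231), the bay's back wall from (240,150) to (358,161), and the post at (267,181). The left end of the bay is farther from the robot. Next I'll measure with masks.

```bash
cat > meas.py <<'E'
from h import *
def prof(im,cp,box,thr=110):
    x0,x1,y0,y1=box; g=im.min(2)[y0:y1,x0:x1]
    m=cv2.morphologyEx((g>thr).astype(np.uint8),cv2.MORPH_CLOSE,np.ones((5,5)))
    cs,_=cv2.findContours(m,cv2.RETR_EXTERNAL,cv2.CHAIN_APPROX_NONE)
    return [(cv2.contourArea(c),c[:,0]+[x0,y0]) for c in cs if cv2.contourArea(c)>15]
E
python3 - <<'E'
from meas import *
cp=arm.camera_params('top'); im=cv2.imread('pics/top0.png')[:,:,::-1]
for a,c in prof(im,cp,(225,430,140,250)):
    r=cv2.minAreaRect(c.astype(np.float32)); print(a,r,c.min(0),c.max(0))
    for z in (0,26,32,50): print(z,ray(cp,r[0],z)[:2].round(1),end=' ')
    print('\n box@32',[ray(cp,p,32)[:2].round(0) for p in cv2.boxPoints(r)])
big=cv2.resize(im[140:250,225:390],None,fx=4.8,fy=4.8,interpolation=cv2.INTER_CUBIC)
cv2.imwrite('pics/crop0.png',big[:,:,::-1])
E
```

```text
176.5 ((229.0, 237.0), (24.0, 8.0), 90.0) [225 225] [233 249]
0 [423.2 161.4] 26 [425.  154.7] 32 [425.4 153.2] 50 [426.6 148.5] 
 box@32 [array([454., 164.]), array([454., 144.]), array([397., 143.]), array([397., 162.])]
1356.5 ((329.4051208496094, 231.15316772460938), (14.52526569366455, 101.2770767211914), 88.09085083007812) [279 223] [380 240]
0 [442.1 -85. ] 26 [443.4 -84.7] 32 [443.7 -84.7] 50 [444.5 -84.5] 
 box@32 [array([455.,  36.]), array([ 467., -204.]), array([ 433., -205.]), array([420.,  34.])]
67.0 ((265.5, 180.5), (9.0, 9.0), 90.0) [261 176] [270 185]
0 [563.9  75.1] 26 [561.8  70.9] 32 [561.3  69.9] 50 [559.8  66.9] 
 box@32 [array([572.,  81.]), array([572.,  59.]), array([551.,  59.]), array([550.,  80.])]
601.0 ((415.5, 161.0), (24.0, 27.0), 90.0) [402 149] [429 173]
0 [ 618.7 -294.4] 26 [ 615.  -288.3] 32 [ 614.1 -286.9] 50 [ 611.6 -282.6] 
 box@32 [array([ 642., -254.]), array([ 643., -319.]), array([ 586., -319.]), array([ 585., -255.])]
746.5 ((296.2079162597656, 161.06459045410156), (123.6574478149414, 33.41752243041992), 7.2445068359375) [233 140] [358 185]
0 [6.135e+02 2.000e-01] 26 [609.9  -1.9] 32 [609.1  -2.4] 50 [606.7  -3.9] 
 box@32 [array([585., 149.]), array([665., 141.]), array([ 633., -154.]), array([ 553., -145.])]
```

View pics/crop0.png

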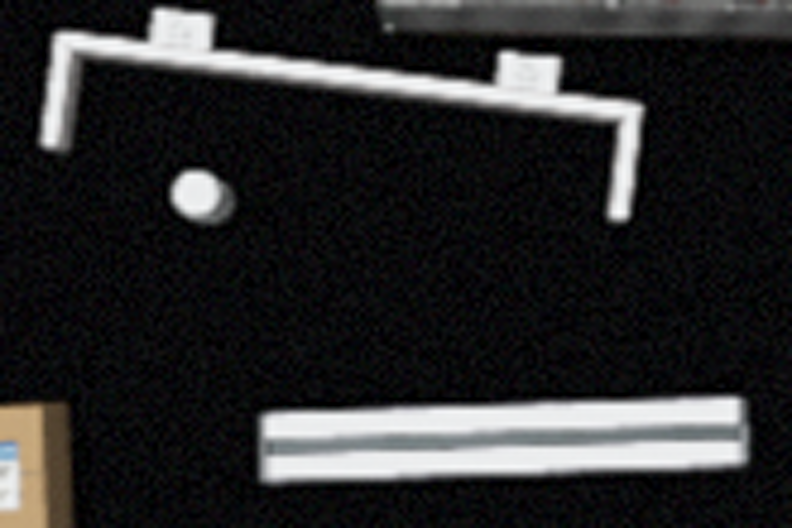

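The crop shows the bay's outer corners at (57,33) and (641,104), its arm tips at (40,149) and (608–630,219), and the post top at (195,193).

```bash
python3 - <<'E'
from h import *
cp=arm.camera_params('top')
f=lambda u,v,z: ray(cp,(225+(u+.5)/4.8-.5,140+(v+.5)/4.8-.5),z)[:2]
pts={(8,148):(57,33),(8,-148):(641,104),(-50,148):(40,147),(-50,-148):(630,221),(-50,-140):(607,219)}
B=np.array(list(pts)); W=np.array([f(*p,26) for p in pts.values()]); print(W.round(1))
b=B-B.mean(0);w=W-W.mean(0)
th=np.arctan2((b[:,0]*w[:,1]-b[:,1]*w[:,0]).sum(),(b*w).sum()); Rm=np.array([[np.cos(th),-np.sin(th)],[np.sin(th),np.cos(th)]])
o=W.mean(0)-Rm@B.mean(0); print('bay',o.round(1),th,'res',(W-(B@Rm.T+o)).round(1))
p=f(195,193,50); print('post bay',((p-o)@Rm).round(1),p)
pc=np.array([443.5,-84.7]); print('prof bay',((pc-o)@Rm).round(1))
print(arm.camera_params('wrist'))
E
```

```text
[[ 642.9  143.1]
 [ 612.  -150.8]
 [ 585.2  150. ]
 [ 553.2 -146.2]
 [ 554.  -134.7]]
bay [619.1  -2.8] -0.10730729175193705 res [[-0.  -0.5]
 [ 0.8 -0.1]
 [-0.1  0.2]
 [-0.3 -1.6]
 [-0.4  1.9]]
post bay [-64.9  63.8] [561.3636649   67.57537784]
prof bay [-165.8 -100.3]
{'K': array([[279.66621289,   0.        , 318.49085242],
       [  0.        , 279.66621289, 202.18162486],
       [  0.        ,   0.        ,   1.        ]]), 'position': array([302.55451942, 551.58730344, 372.90398151]), 'orientation': array([-0.55577071,  0.81653798,  0.1286599 , -0.08849454])}
```

```bash
python3 -m handwheel '[{"x":0.034,"y":-0.135,"az":-0.072},{"x":0.034,"y":-0.135,"az":-0.072},{"x":0.034,"y":-0.135,"az":-0.072},{"x":0.034,"y":-0.135,"az":-0.072},{"x":0.034,"y":-0.135,"az":-0.072},{"x":0.034,"y":-0.135,"az":-0.072},{"x":0.034,"y":-0.135,"az":-0.072},{"x":0.034,"y":-0.135,"az":-0.072}]' 1
python3 -m handwheel '[{"x":0.034,"y":-0.135,"az":-0.072},{"x":0.034,"y":-0.135,"az":-0.072},{"x":0.034,"y":-0.135,"az":-0.072},{"x":0.034,"y":-0.135,"az":-0.072},{"x":0.034,"y":-0.135,"az":-0.072},{"x":0.034,"y":-0.135,"az":-0.072},{"x":0.034,"y":-0.135,"az":-0.072},{"x":0.034,"y":-0.135,"az":-0.072}]'
python3 -m handwheel '[{"x":0.034,"y":-0.135,"az":-0.072},{"x":0.034,"y":-0.135,"az":-0.072},{"x":0.034,"y":-0.135,"az":-0.072},{"x":0.034,"y":-0.135,"az":-0.072},{"x":0.034,"y":-0.135,"az":-0.072,"z":-0.15},{"x":0.034,"y":-0.135,"az":-0.072,"z":-0.2},{"x":0.034,"y":-0.135,"az":-0.072,"z":-0.2},{"x":0.034,"y":-0.135,"az":-0.072,"z":-0.1}]'
cat > st.py <<'E'
from h import *
s=arm.read_state(); t=R.from_quat(s['ee_rot']).as_matrix()
a=np.arctan2(t[1,1],t[0,1]); phi=(np.pi/2-a+np.pi/2)%np.pi-np.pi/2
print('t',round(s['clock'],1),'p',s['position'].round(1),'phi',phi.round(3),'zax',t[:,2].round(2),'F',s['contact_force'].round(1),'j',s['joints'].round(2),'w',round(s['gripper_width'],1))
E
python3 st.py; python3 -c "
from h import *
snap('wrist','w1.png')"
```

```text
t 0.1 p [228.  581.4 230.3] phi 0.374 zax [-0. -0. -1.] F [ 0.3 -0.3  0.5] j [ 1.46  0.39  0.01 -0.   -1.19 -0.26] w 85.4invalid input at $[0]: expected keys x, y, z, ax, ay, az
invalid input at $[0]: expected keys x, y, z, ax, ay, az
invalid input at $[0]: expected keys x, y, z, ax, ay, az
```

View pics/w1.png

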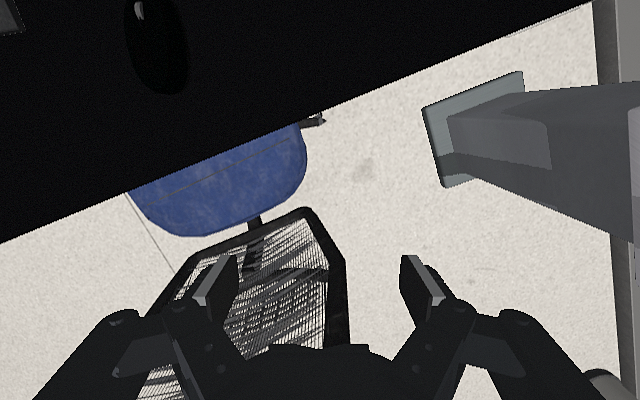

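The moves were refused because every row needs all six keys. The wrist picture only shows the start view, with the fingers at (215,280) and (420,280).

```bash

python3 -m handwheel '[{"x":0.034,"y":-0.135,"z":0,"ax":0,"ay":0,"az":-0.072},{"x":0.034,"y":-0.135,"z":0,"ax":0,"ay":0,"az":-0.072},{"x":0.034,"y":-0.135,"z":0,"ax":0,"ay":0,"az":-0.072},{"x":0.034,"y":-0.135,"z":0,"ax":0,"ay":0,"az":-0.072},{"x":0.034,"y":-0.135,"z":0,"ax":0,"ay":0,"az":-0.072},{"x":0.034,"y":-0.135,"z":0,"ax":0,"ay":0,"az":-0.072},{"x":0.034,"y":-0.135,"z":0,"ax":0,"ay":0,"az":-0.072},{"x":0.034,"y":-0.135,"z":0,"ax":0,"ay":0,"az":-0.072}]' 1
python3 -m handwheel '[{"x":0.034,"y":-0.135,"z":0,"ax":0,"ay":0,"az":-0.072},{"x":0.034,"y":-0.135,"z":0,"ax":0,"ay":0,"az":-0.072},{"x":0.034,"y":-0.135,"z":0,"ax":0,"ay":0,"az":-0.072},{"x":0.034,"y":-0.135,"z":0,"ax":0,"ay":0,"az":-0.072},{"x":0.034,"y":-0.135,"z":0,"ax":0,"ay":0,"az":-0.072},{"x":0.034,"y":-0.135,"z":0,"ax":0,"ay":0,"az":-0.072},{"x":0.034,"y":-0.135,"z":0,"ax":0,"ay":0,"az":-0.072},{"x":0.034,"y":-0.135,"z":0,"ax":0,"ay":0,"az":-0.072}]'
python3 -m handwheel '[{"x":0.034,"y":-0.135,"z":0,"ax":0,"ay":0,"az":-0.072},{"x":0.034,"y":-0.135,"z":0,"ax":0,"ay":0,"az":-0.072},{"x":0.034,"y":-0.135,"z":0,"ax":0,"ay":0,"az":-0.072},{"x":0.034,"y":-0.135,"z":0,"ax":0,"ay":0,"az":-0.072},{"x":0.034,"y":-0.135,"z":-0.15,"ax":0,"ay":0,"az":-0.072},{"x":0.034,"y":-0.135,"z":-0.2,"ax":0,"ay":0,"az":-0.072},{"x":0.034,"y":-0.135,"z":-0.2,"ax":0,"ay":0,"az":-0.072},{"x":0.034,"y":-0.135,"z":-0.1,"ax":0,"ay":0,"az":-0.072}]'
python3 st.py
```

```text
clock: 0.95
position: [282.6, 364.5, 231.1]
ee_rot: [0.801, -0.598, 0.0, 0.0]
contact_force: [0.4, 0.2, 0.7]
gripper_width: 85.4
grasp_force: 0.0
clock: 1.75
position: [336.9, 148.6, 231.3]
ee_rot: [-0.459, 0.888, 0.0, 0.0]
contact_force: [0.4, 0.5, -0.6]
gripper_width: 85.6
grasp_force: 0.0
clock: 2.55
position: [389.3, -67.7, 98.6]
ee_rot: [-0.024, 1.0, -0.0, -0.002]
contact_force: [0.2, 0.9, 0.2]
gripper_width: 85.1
grasp_force: 0.0
t 2.5 p [389.3 -67.7  98.6] phi -0.048 zax [-0. -0. -1.] F [0.2 0.9 0.2] j [ 0.24  0.16 -0.71 -0.   -0.71 -1.77] w 85.1
```

```bash

python3 -m handwheel '[{"x":0,"y":0,"z":-0.1,"ax":0,"ay":0,"az":0},{"x":0,"y":0,"z":-0.1,"ax":0,"ay":0,"az":0},{"x":0,"y":0,"z":-0.1,"ax":0,"ay":0,"az":0},{"x":0,"y":0,"z":-0.1,"ax":0,"ay":0,"az":0},{"x":0,"y":0,"z":-0.05,"ax":0,"ay":0,"az":0},{"x":0,"y":0,"z":-0.03,"ax":0,"ay":0,"az":0},{"x":0,"y":0,"z":-0.02,"ax":0,"ay":0,"az":0},{"x":0,"y":0,"z":0,"ax":0,"ay":0,"az":0}]'
python3 st.py; python3 -c "
from h import *
snap('top','t2.png')"
```

```text
clock: 3.35
position: [391.4, -66.1, 1.2]
ee_rot: [-0.027, 1.0, -0.0, -0.0]
contact_force: [-0.1, -0.2, 0.3]
gripper_width: 85.6
grasp_force: 0.0
t 3.4 p [391.4 -66.1   1.2] phi -0.054 zax [-0. -0. -1.] F [-0.1 -0.2  0.3] j [ 0.25  0.36 -0.81  0.   -0.39 -1.76] w 85.6
```

View pics/t2.png

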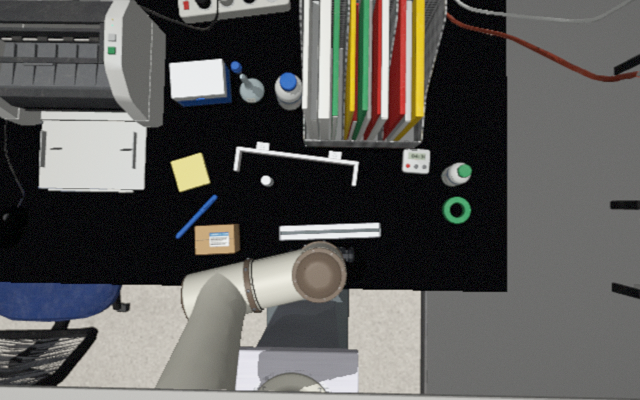

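The top picture shows the profile untouched at (330,231), with the gripper just in front of it. I'll approach and start the turn.

```bash

python3 -m handwheel '[{"x":0.03,"y":0,"z":0,"ax":0,"ay":0,"az":0},{"x":0.03,"y":0,"z":0,"ax":0,"ay":0,"az":0},{"x":0.03,"y":0,"z":0,"ax":0,"ay":0,"az":0},{"x":0.025,"y":0,"z":0,"ax":0,"ay":0,"az":0},{"x":0.014,"y":0.003,"z":0,"ax":0,"ay":0,"az":-0.025},{"x":0.014,"y":0.003,"z":0,"ax":0,"ay":0,"az":-0.025},{"x":0.014,"y":0.003,"z":0,"ax":0,"ay":0,"az":-0.025},{"x":0.014,"y":0.003,"z":0,"ax":0,"ay":0,"az":-0.025}]'
cat > pf.py <<'E'
from h import *
import sys
# profile pose from top: white low-saturation blob, largest elongated
def bayf(p): 
    th=-0.1073;Rm=np.array([[np.cos(th),-np.sin(th)],[np.sin(th),np.cos(th)]]); return (np.array(p)-[619.1,-2.8])@Rm
cp=arm.camera_params('top'); im=snap('top',sys.argv[1])
hsv=cv2.cvtColor(im,cv2.COLOR_RGB2HSV)
m=((hsv[:,:,2]>95)&(hsv[:,:,1]<25)).astype(np.uint8); m[:140]=0;m[255:]=0;m[:,:225]=0;m[:,432:]=0
m=cv2.morphologyEx(m,cv2.MORPH_CLOSE,np.ones((3,3)))
cs,_=cv2.findContours(m,cv2.RETR_EXTERNAL,cv2.CHAIN_APPROX_NONE)
for c in cs:
    if cv2.contourArea(c)<300: continue
    W=np.array([ray(cp,p,32)[:2] for p in c[:,0]],np.float32)
    (ctr,sz,ang)=cv2.minAreaRect(W); b=cv2.boxPoints((ctr,sz,ang))
    e=b[1]-b[0]; e2=b[2]-b[1]; e=e if np.hypot(*e)>np.hypot(*e2) else e2
    phi=np.arctan(e[0]/e[1]); u=np.array([np.sin(phi),np.cos(phi)])
    print('size',np.round(sz,0),'ctr',np.round(ctr,1),'phi',phi.round(3),'bay',bayf(ctr).round(1),'theta',(phi-.107).round(3),'Lbay',bayf(ctr+120*u).round(1),'Rbay',bayf(ctr-120*u).round(1))
E
python3 st.py; python3 pf.py t3.png
```

```text
clock: 4.2
position: [425.0, -63.9, 1.2]
ee_rot: [0.053, 0.999, -0.0, -0.001]
contact_force: [-1.0, 0.5, 0.6]
gripper_width: 85.5
grasp_force: 0.9
t 4.2 p [425.  -63.9   1.2] phi 0.105 zax [-0. -0. -1.] F [-1.   0.5  0.6] j [ 0.23  0.4  -0.73 -0.   -0.44 -1.91] w 85.5
size [ 87. 367.] ctr [432.3 -20.9] phi -0.019 bay [-183.8  -38. ] theta -0.126 Lbay [-198.9   81. ] Rbay [-168.6 -157.1]
size [58. 64.] ctr [ 614.3 -286.8] phi -0.006 bay [  25.7 -282.9] theta -0.113 Lbay [  12.2 -163.7] Rbay [  39.2 -402.2]
size [296.  77.] ctr [607.6  -2.1] phi 0.109 bay [-11.6  -0.6] theta 0.002 Lbay [-11.3 119.4] Rbay [ -11.8 -120.6]
```

```bash
python3 - <<'E'
import cv2
im=cv2.imread('pics/t3.png'); h=cv2.cvtColor(im,cv2.COLOR_BGR2HSV)
for u,v in [(300,226),(300,232),(300,236),(360,226),(330,228),(320,262),(270,280),(225,285),(320,245),(230,240)]: print(u,v,im[v,u],h[v,u])
cv2.imwrite('pics/c3.png',cv2.resize(im[140:260,220:400],None,fx=4,fy=4,interpolation=cv2.INTER_CUBIC))
E
```

```text
300 226 [163 159 156] [107  11 163]
300 232 [108 122 131] [ 18  45 131]
300 236 [119 133 146] [ 16  47 146]
360 226 [226 224 223] [110   3 226]
330 228 [102 112 116] [ 21  31 116]
320 262 [113 128 141] [ 16  51 141]
270 280 [175 185 187] [ 25  16 187]
225 285 [126 134 135] [ 27  17 135]
320 245 [118 128 142] [ 13  43 142]
230 240 [125 167 199] [ 17  95 199]
```

View pics/c3.png

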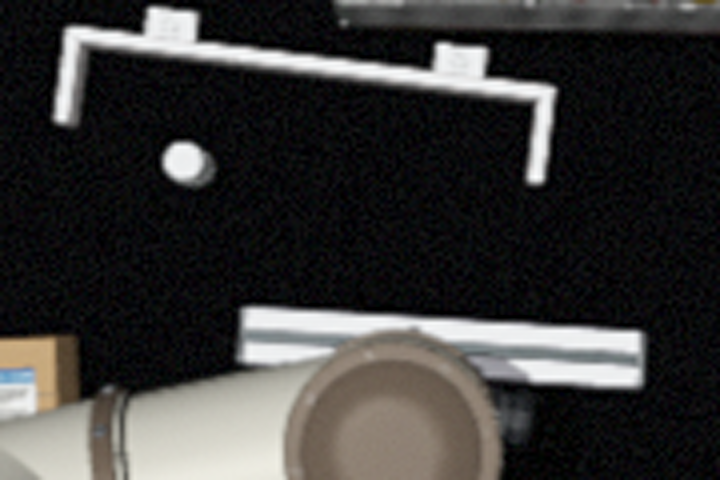

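The bar's top is visible, with its ends at (244,310)–(640,335) in the crop. The arm is warm-coloured, so it can be separated from the profile. The bar is turning as intended.

```bash
cat > pf.py <<'E'
from h import *
import sys
def bayf(p): 
    th=-0.1073;Rm=np.array([[np.cos(th),-np.sin(th)],[np.sin(th),np.cos(th)]]); return (np.array(p)-[619.1,-2.8])@Rm
cp=arm.camera_params('top'); f=sys.argv[1]
im=cv2.imread('pics/'+f)[:,:,::-1] if len(sys.argv)>2 else snap('top',f)
i=im.astype(int); m=((i.max(2)>90)&(i[:,:,2]>=i[:,:,0]-3)).astype(np.uint8)
m[:140]=0;m[270:]=0;m[:,:245]=0;m[:,400:]=0
n,l,s,c=cv2.connectedComponentsWithStats(m)
pts=[]
for k in range(1,n):
    W=ray(cp,c[k],32)[:2]; b=bayf(W)
    if s[k,4]<20 or s[k,1]<166 or (b[0]>-80 and b[1]>40 and s[k,4]<140): continue
    pts+=[ray(cp,p,32)[:2] for p in np.argwhere(l==k)[:,::-1]]
(ctr,sz,ang)=cv2.minAreaRect(np.array(pts,np.float32)); b=cv2.boxPoints((ctr,sz,ang))
e=b[1]-b[0]; e2=b[2]-b[1]; e=e if np.hypot(*e)>np.hypot(*e2) else e2
phi=np.arctan(e[0]/e[1]); u=np.array([np.sin(phi),np.cos(phi)])
print('size',np.round(sz,0),'ctr',np.round(ctr,1),'phi',phi.round(3),'bay',bayf(ctr).round(1),'theta',(phi-.107).round(3),'Lbay',bayf(ctr+120*u).round(1),'Rbay',bayf(ctr-120*u).round(1),'Rw',(ctr-120*u).round(1))
E
python3 pf.py t3.png 1; python3 pf.py t2.png 1
```

```text
size [240.  36.] ctr [455.2 -85.3] phi 0.043 bay [-154.2  -99.5] theta -0.064 Lbay [-161.8   20.2] Rbay [-146.5 -219.3] Rw [ 450.  -205.2]
size [ 36. 240.] ctr [444.1 -84.6] phi -0.052 bay [-165.3 -100.1] theta -0.159 Lbay [-184.3   18.4] Rbay [-146.2 -218.6] Rw [ 450.3 -204.5]
```

```bash

python3 -m handwheel '[{"x":0.016,"y":0,"z":0,"ax":0,"ay":0,"az":-0.013},{"x":0.016,"y":0,"z":0,"ax":0,"ay":0,"az":-0.013},{"x":0.016,"y":0,"z":0,"ax":0,"ay":0,"az":-0.013},{"x":0.016,"y":0,"z":0,"ax":0,"ay":0,"az":-0.013},{"x":0.016,"y":0,"z":0,"ax":0,"ay":0,"az":-0.013},{"x":0.016,"y":0,"z":0,"ax":0,"ay":0,"az":-0.013},{"x":0.016,"y":0,"z":0,"ax":0,"ay":0,"az":-0.013},{"x":0.016,"y":0,"z":0,"ax":0,"ay":0,"az":-0.013}]'
python3 st.py; python3 pf.py t4.png
```

```text
clock: 5.05
position: [451.4, -63.8, 1.3]
ee_rot: [0.134, 0.991, -0.0, -0.0]
contact_force: [-0.6, 0.6, -0.4]
gripper_width: 85.8
grasp_force: 0.4
t 5.0 p [451.4 -63.8   1.3] phi 0.269 zax [-0.  0. -1.] F [-0.6  0.6 -0.4] j [ 0.22  0.43 -0.67 -0.   -0.47 -2.06] w 85.8
size [241.  35.] ctr [473.9 -89.7] phi 0.257 bay [-135. -102.] theta 0.15 Lbay [-117.1   16.7] Rbay [-153.  -220.6] Rw [ 443.4 -205.8]
```

```bash

python3 -m handwheel '[{"x":0.011,"y":-0.001,"z":0,"ax":0,"ay":0,"az":-0.012},{"x":0.011,"y":-0.001,"z":0,"ax":0,"ay":0,"az":-0.012},{"x":0.011,"y":-0.001,"z":0,"ax":0,"ay":0,"az":-0.012},{"x":0.011,"y":-0.001,"z":0,"ax":0,"ay":0,"az":-0.012},{"x":0.011,"y":-0.001,"z":0,"ax":0,"ay":0,"az":-0.012},{"x":0.011,"y":-0.001,"z":0,"ax":0,"ay":0,"az":-0.012},{"x":0.011,"y":-0.001,"z":0,"ax":0,"ay":0,"az":-0.012},{"x":0.011,"y":-0.001,"z":0,"ax":0,"ay":0,"az":-0.012}]'
python3 -m handwheel '[{"x":0.017,"y":-0.007,"z":0,"ax":0,"ay":0,"az":0},{"x":0.017,"y":-0.007,"z":0,"ax":0,"ay":0,"az":0},{"x":0.017,"y":-0.007,"z":0,"ax":0,"ay":0,"az":0},{"x":0.017,"y":-0.007,"z":0,"ax":0,"ay":0,"az":0},{"x":0.017,"y":-0.007,"z":0,"ax":0,"ay":0,"az":0},{"x":0.017,"y":-0.007,"z":0,"ax":0,"ay":0,"az":0},{"x":0.017,"y":-0.007,"z":0,"ax":0,"ay":0,"az":0},{"x":0,"y":0,"z":0,"ax":0,"ay":0,"az":0}]'
python3 st.py; python3 pf.py t5.png
```

```text
clock: 5.9
position: [468.9, -65.4, 1.3]
ee_rot: [0.208, 0.978, -0.0, -0.0]
contact_force: [-1.5, 0.2, 1.6]
gripper_width: 85.7
grasp_force: 0.9
clock: 6.7
position: [493.8, -75.3, 1.3]
ee_rot: [0.207, 0.978, 0.0, 0.001]
contact_force: [-0.4, 0.1, 0.5]
gripper_width: 85.2
grasp_force: 0.0
t 6.7 p [493.8 -75.3   1.3] phi 0.418 zax [ 0.  0. -1.] F [-0.4  0.1  0.5] j [ 0.17  0.48 -0.56  0.   -0.53 -2.16] w 85.2
size [241.  35.] ctr [ 511.9 -104.6] phi 0.42 bay [ -95.7 -112.7] theta 0.313 Lbay [-58.8   1.5] Rbay [-132.6 -226.9] Rw [ 463.  -214.2]
```

```bash

python3 -m handwheel '[{"x":0.015,"y":-0.006,"z":0,"ax":0,"ay":0,"az":0},{"x":0.015,"y":-0.006,"z":0,"ax":0,"ay":0,"az":0},{"x":0.015,"y":-0.006,"z":0,"ax":0,"ay":0,"az":0},{"x":-0.07,"y":0.03,"z":0,"ax":0,"ay":0,"az":0},{"x":-0.07,"y":0.03,"z":0,"ax":0,"ay":0,"az":0},{"x":0,"y":0,"z":0.2,"ax":0,"ay":0,"az":0},{"x":0,"y":0,"z":0.2,"ax":0,"ay":0,"az":0},{"x":0,"y":0,"z":0.2,"ax":0,"ay":0,"az":0}]'
python3 -m handwheel '[{"x":-0.014,"y":-0.12,"z":0,"ax":0,"ay":0,"az":0.09},{"x":-0.014,"y":-0.12,"z":0,"ax":0,"ay":0,"az":0.09},{"x":-0.014,"y":-0.12,"z":0,"ax":0,"ay":0,"az":0.09},{"x":-0.014,"y":-0.12,"z":0,"ax":0,"ay":0,"az":0.09},{"x":-0.014,"y":-0.12,"z":0,"ax":0,"ay":0,"az":0.09},{"x":-0.014,"y":-0.12,"z":0,"ax":0,"ay":0,"az":0.09},{"x":-0.014,"y":-0.12,"z":0,"ax":0,"ay":0,"az":0.09},{"x":-0.014,"y":-0.12,"z":0,"ax":0,"ay":0,"az":0.09}]' -1
python3 -m handwheel '[{"x":0,"y":0,"z":0,"ax":0,"ay":0,"az":0.07},{"x":0,"y":0,"z":0,"ax":0,"ay":0,"az":0.07},{"x":0,"y":0,"z":0,"ax":0,"ay":0,"az":0.07},{"x":0,"y":0,"z":0,"ax":0,"ay":0,"az":0.07},{"x":0,"y":0,"z":-0.15,"ax":0,"ay":0,"az":0},{"x":0,"y":0,"z":-0.15,"ax":0,"ay":0,"az":0},{"x":0,"y":0,"z":-0.1,"ax":0,"ay":0,"az":0},{"x":0,"y":0,"z":0,"ax":0,"ay":0,"az":0}]'
python3 st.py; python3 pf.py t6.png
```

```text
clock: 7.55
position: [474.4, -66.8, 123.0]
ee_rot: [0.207, 0.978, 0.0, 0.001]
contact_force: [1.3, -0.9, -0.4]
gripper_width: 85.1
grasp_force: 0.0
clock: 8.35
position: [452.0, -260.2, 121.6]
ee_rot: [-0.352, 0.936, -0.001, 0.001]
contact_force: [1.3, 0.4, 1.2]
gripper_width: 0.2
grasp_force: 0.0
clock: 9.15
position: [449.9, -258.6, 38.9]
ee_rot: [-0.545, 0.838, 0.002, -0.002]
contact_force: [0.2, -0.2, 0.1]
gripper_width: -0.1
grasp_force: 0.0
t 9.2 p [ 449.9 -258.6   38.9] phi -1.153 zax [-0.  0. -1.] F [ 0.2 -0.2  0.1] j [-0.21  0.44 -0.48 -0.   -0.66 -0.21] w -0.1
size [45. 35.] ctr [559.3 -18.5] phi 0.447 bay [-57.8 -22. ] theta 0.34 Lbay [-17.9  91.2] Rbay [ -97.8 -135.1] Rw [ 507.4 -126.7]
```

```bash

python3 -m handwheel '[{"x":0.018,"y":0.038,"z":-0.06,"ax":0,"ay":0,"az":0},{"x":0.018,"y":0.038,"z":-0.05,"ax":0,"ay":0,"az":0},{"x":0.014,"y":0.028,"z":-0.025,"ax":0,"ay":0,"az":0},{"x":0.012,"y":0.027,"z":0,"ax":0,"ay":0,"az":0},{"x":0.012,"y":0.027,"z":0,"ax":0,"ay":0,"az":0},{"x":0.012,"y":0.027,"z":0,"ax":0,"ay":0,"az":0},{"x":0.012,"y":0.027,"z":0,"ax":0,"ay":0,"az":0},{"x":0.012,"y":0.027,"z":0,"ax":0,"ay":0,"az":0}]'
python3 -m handwheel '[{"x":0.014,"y":0.032,"z":0,"ax":0,"ay":0,"az":0},{"x":0.014,"y":0.032,"z":0,"ax":0,"ay":0,"az":0},{"x":0.014,"y":0.032,"z":0,"ax":0,"ay":0,"az":0},{"x":0.014,"y":0.032,"z":0,"ax":0,"ay":0,"az":0},{"x":0.014,"y":0.032,"z":0,"ax":0,"ay":0,"az":0},{"x":0,"y":0,"z":0,"ax":0,"ay":0,"az":0},{"x":0,"y":0,"z":0,"ax":0,"ay":0,"az":0},{"x":0,"y":0,"z":0,"ax":0,"ay":0,"az":0}]'
python3 st.py; python3 pf.py t7.png; python3 - <<'E'
import cv2
im=cv2.imread('pics/t7.png')
cv2.imwrite('pics/c7.png',cv2.resize(im[140:270,220:400],None,fx=4,fy=4,interpolation=cv2.INTER_CUBIC))
E
```

```text
clock: 10.0
position: [473.3, -210.7, 14.5]
ee_rot: [-0.545, 0.838, -0.0, 0.0]
contact_force: [0.4, -2.1, 0.5]
gripper_width: -0.1
grasp_force: 0.8
clock: 10.8
position: [487.2, -178.8, 14.2]
ee_rot: [-0.545, 0.838, 0.0, 0.0]
contact_force: [0.8, -0.4, 0.2]
gripper_width: -0.6
grasp_force: 0.0
t 10.8 p [ 487.2 -178.8   14.2] phi -1.153 zax [-0.  0. -1.] F [ 0.8 -0.4  0.2] j [-0.04  0.48 -0.5  -0.   -0.59 -0.38] w -0.6Traceback (most recent call last):
  File "pf.py", line 15, in <module>
    (ctr,sz,ang)=cv2.minAreaRect(np.array(pts,np.float32)); b=cv2.boxPoints((ctr,sz,ang))
                 ~~~~~~~~~~~~~~~^^^^^^^^^^^^^^^^^^^^^^^^^^
cv2.error: OpenCV(4.12.0) /io/opencv/modules/imgproc/src/convhull.cpp:143: error: (-215:Assertion failed) total >= 0 && (depth == CV_32F || depth == CV_32S) in function 'convexHull'
```

View pics/c7.png

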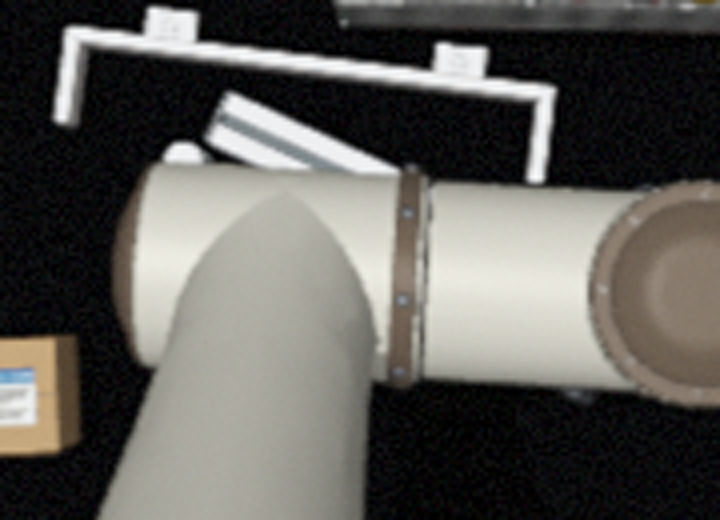

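The left end is now to the right of and just beside the post, with its back corner at crop (228,92), its front corner at (206,138) and its back edge running to (395,168).

```bash
cat > edge.py <<'E'
from h import *
import sys
def bayf(p): 
    th=-0.1073;Rm=np.array([[np.cos(th),-np.sin(th)],[np.sin(th),np.cos(th)]]); return (np.array(p)-[619.1,-2.8])@Rm
# bar white blob inside bay, open part: back edge & left end from top image
cp=arm.camera_params('top'); f=sys.argv[1]
im=cv2.imread('pics/'+f)[:,:,::-1] if len(sys.argv)>2 else snap('top',f)
i=im.astype(int); m=((i.max(2)>90)&(i[:,:,2]>=i[:,:,0]-3)).astype(np.uint8)
yy,xx=np.mgrid[0:400,0:640]; P=np.stack([xx.ravel(),yy.ravel()],1)
B=np.array([bayf(ray(cp,p,32)[:2]) for p in P]).reshape(400,640,2)
x,y=B[...,0],B[...,1]; pr=(x-(-66))**2+(y-66)**2<17**2
m[(x>-3)|(x<-140)|(y>134)|(y<-137)&(x>-52)|(y<-260)|pr]=0
n,l,s,c=cv2.connectedComponentsWithStats(m); k=1+np.argmax(s[1:,4]); m=l==k
pts=B[m]; print('n',len(pts),'x',pts[:,0].min().round(),pts[:,0].max().round(),'y',pts[:,1].min().round(),pts[:,1].max().round())
# back edge: per column topmost pixel
e=[]
for u in np.unique(xx[m]):
    v=yy[m&(xx==u)].min(); e.append(bayf(ray(cp,(u,v-.5),32)[:2]))
e=np.array(e); yl=e[:,1].max(); e=e[(e[:,1]<yl-15)&(e[:,0]<-7)]
q=np.polyfit(e[:,1],e[:,0],1)
for _ in range(3):
    r=e[:,0]-np.polyval(q,e[:,1]); k=abs(r)<2.5; q=np.polyfit(e[k,1],e[k,0],1)
th=np.arctan(q[0]); u=np.array([np.sin(th),np.cos(th)]); nn=np.array([np.cos(th),-np.sin(th)])
L=(pts@u).max()+1; back=np.array([q[1],0])@nn
ctr=u*(L-120)+nn*(back-16)
print('theta',th.round(3),'ctr',ctr.round(1),'L',(ctr+120*u).round(1),'R',(ctr-120*u).round(1),'edge y',e[:,1].min().round(),e[:,1].max().round(),k.sum())
E
python3 edge.py t7.png 1; python3 edge.py t5.png 1
```

```text
n 502 x -62.0 -20.0 y -61.0 55.0
theta 0.31 ctr [-68.8 -62.6] L [-32.2  51.7] R [-105.4 -176.9] edge y -61.0 40.0 41
n 437 x -140.0 -90.0 y -232.0 -147.0
theta 0.318 ctr [-140.6 -255.9] L [-103.1 -141.9] R [-178.1 -369.9] edge y -232.0 -164.0 28
```

```bash

python3 -m handwheel '[{"x":0.012,"y":0.027,"z":0,"ax":0,"ay":0,"az":0},{"x":0.012,"y":0.027,"z":0,"ax":0,"ay":0,"az":0},{"x":0.012,"y":0.027,"z":0,"ax":0,"ay":0,"az":0},{"x":0.012,"y":0.027,"z":0,"ax":0,"ay":0,"az":0},{"x":0.012,"y":0.027,"z":0,"ax":0,"ay":0,"az":0},{"x":0.012,"y":0.027,"z":0,"ax":0,"ay":0,"az":0},{"x":0.012,"y":0.027,"z":0,"ax":0,"ay":0,"az":0},{"x":0,"y":0,"z":0,"ax":0,"ay":0,"az":0}]'
python3 st.py; python3 edge.py t8.png
```

```text
clock: 11.65
position: [504.8, -140.4, 14.5]
ee_rot: [-0.546, 0.838, -0.0, 0.001]
contact_force: [-0.1, 0.5, -0.6]
gripper_width: 0.1
grasp_force: 0.0
t 11.7 p [ 504.8 -140.4   14.5] phi -1.154 zax [ 0.  0. -1.] F [-0.1  0.5 -0.6] j [ 0.04  0.48 -0.49 -0.   -0.6  -0.46] w 0.1
n 601 x -56.0 -7.0 y -41.0 94.0
theta 0.308 ctr [-56.1 -23.4] L [-19.7  90.9] R [ -92.5 -137.8] edge y -41.0 75.0 47
```

```bash

python3 -m handwheel '[{"x":-0.02,"y":-0.046,"z":0,"ax":0,"ay":0,"az":0},{"x":0,"y":0,"z":0.2,"ax":0,"ay":0,"az":0},{"x":-0.033,"y":0.05,"z":0.1,"ax":0,"ay":0,"az":0},{"x":-0.033,"y":0.126,"z":0,"ax":0,"ay":0,"az":0},{"x":-0.033,"y":0.126,"z":0,"ax":0,"ay":0,"az":0},{"x":0,"y":0,"z":-0.15,"ax":0,"ay":0,"az":0},{"x":0,"y":0,"z":-0.15,"ax":0,"ay":0,"az":0},{"x":0,"y":0,"z":0,"ax":0,"ay":0,"az":0}]'
python3 st.py; python3 edge.py t9.png
python3 -m handwheel '[{"x":0.02,"y":-0.008,"z":0,"ax":0,"ay":0,"az":0},{"x":0.02,"y":-0.008,"z":0,"ax":0,"ay":0,"az":0},{"x":0.02,"y":-0.008,"z":0,"ax":0,"ay":0,"az":0},{"x":0.02,"y":-0.008,"z":0,"ax":0,"ay":0,"az":0},{"x":0.02,"y":-0.008,"z":0,"ax":0,"ay":0,"az":0},{"x":0.02,"y":-0.008,"z":0,"ax":0,"ay":0,"az":0},{"x":0.02,"y":-0.008,"z":0,"ax":0,"ay":0,"az":0},{"x":0,"y":0,"z":0,"ax":0,"ay":0,"az":0}]'
python3 st.py; python3 edge.py t10.png
```

```text
clock: 12.5
position: [477.1, -90.7, 11.6]
ee_rot: [-0.545, 0.839, 0.002, -0.003]
contact_force: [-0.5, 0.6, 0.5]
gripper_width: 0.2
grasp_force: 0.0
t 12.5 p [477.1 -90.7  11.6] phi -1.152 zax [-0.01 -0.   -1.  ] F [-0.5  0.6  0.5] j [ 0.15  0.44 -0.58 -0.   -0.55 -0.57] w 0.2
n 1096 x -85.0 -7.0 y -99.0 94.0
theta 0.309 ctr [-56.2 -23.4] L [-19.6  90.9] R [ -92.7 -137.7] edge y -98.0 75.0 70
clock: 13.35
position: [509.1, -101.3, 14.3]
ee_rot: [-0.545, 0.838, -0.0, 0.0]
contact_force: [0.4, 0.1, -0.5]
gripper_width: -0.1
grasp_force: 0.0
t 13.3 p [ 509.1 -101.3   14.3] phi -1.153 zax [ 0. -0. -1.] F [ 0.4  0.1 -0.5] j [ 0.12  0.48 -0.5   0.   -0.59 -0.53] w -0.1
n 724 x -59.0 -11.0 y -57.0 95.0
theta 0.194 ctr [-47.9 -24.4] L [-24.8  93.4] R [ -71.  -142.1] edge y -57.0 79.0 56
```

```bash

python3 -m handwheel '[{"x":-0.055,"y":0.02,"z":0,"ax":0,"ay":0,"az":0},{"x":0,"y":0,"z":0.2,"ax":0,"ay":0,"az":0},{"x":0.03,"y":-0.06,"z":0.1,"ax":0,"ay":0,"az":0.025},{"x":0.04,"y":-0.132,"z":0,"ax":0,"ay":0,"az":0.025},{"x":0.04,"y":-0.132,"z":0,"ax":0,"ay":0,"az":0.025},{"x":0,"y":0,"z":-0.15,"ax":0,"ay":0,"az":0},{"x":0,"y":0,"z":-0.15,"ax":0,"ay":0,"az":0},{"x":0,"y":0,"z":0,"ax":0,"ay":0,"az":0}]'
python3 st.py
python3 -m handwheel '[{"x":0.009,"y":0.027,"z":0,"ax":0,"ay":0,"az":0},{"x":0.009,"y":0.027,"z":0,"ax":0,"ay":0,"az":0},{"x":0.009,"y":0.027,"z":0,"ax":0,"ay":0,"az":0},{"x":0.009,"y":0.027,"z":0,"ax":0,"ay":0,"az":0},{"x":0.009,"y":0.027,"z":0,"ax":0,"ay":0,"az":0},{"x":0.009,"y":0.027,"z":0,"ax":0,"ay":0,"az":0},{"x":0.008,"y":0.022,"z":0,"ax":0,"ay":0,"az":0},{"x":0,"y":0,"z":0,"ax":0,"ay":0,"az":0}]'
python3 st.py; python3 edge.py t11.png
```

```text
clock: 14.2
position: [515.2, -161.6, 10.9]
ee_rot: [-0.593, 0.805, 0.003, -0.003]
contact_force: [-0.4, 0.0, -0.1]
gripper_width: 0.2
grasp_force: 0.0
t 14.2 p [ 515.2 -161.6   10.9] phi -1.269 zax [-0.01  0.   -1.  ] F [-0.4  0.  -0.1] j [-0.    0.51 -0.45 -0.   -0.62 -0.3 ] w 0.2
clock: 15.0
position: [532.0, -124.4, 14.2]
ee_rot: [-0.594, 0.805, -0.0, 0.0]
contact_force: [-0.3, 0.2, 0.4]
gripper_width: -0.2
grasp_force: 0.0
t 15.0 p [ 532.  -124.4   14.2] phi -1.271 zax [ 0.  0. -1.] F [-0.3  0.2  0.4] j [ 0.07  0.51 -0.44 -0.   -0.63 -0.37] w -0.2
n 195 x -32.0 -8.0 y 44.0 118.0
theta 0.186 ctr [-43.4  -1.3] L [-21.2 116.6] R [ -65.6 -119.2] edge y 44.0 99.0 23
```

```bash

python3 -m handwheel '[{"x":-0.018,"y":-0.058,"z":0,"ax":0,"ay":0,"az":0},{"x":0,"y":0,"z":0.22,"ax":0,"ay":0,"az":0},{"x":0,"y":0,"z":0.22,"ax":0,"ay":0,"az":0},{"x":-0.022,"y":0.11,"z":0,"ax":0,"ay":0,"az":-0.095},{"x":-0.022,"y":0.11,"z":0,"ax":0,"ay":0,"az":-0.095},{"x":-0.022,"y":0.11,"z":0,"ax":0,"ay":0,"az":-0.095},{"x":-0.022,"y":0.11,"z":0,"ax":0,"ay":0,"az":-0.095},{"x":-0.022,"y":0.11,"z":0,"ax":0,"ay":0,"az":-0.095}]'
python3 -m handwheel '[{"x":0,"y":0,"z":0,"ax":0,"ay":0,"az":-0.095},{"x":0,"y":0,"z":0,"ax":0,"ay":0,"az":-0.095},{"x":0,"y":0,"z":0,"ax":0,"ay":0,"az":-0.095},{"x":0,"y":0,"z":0,"ax":0,"ay":0,"az":-0.095},{"x":0,"y":0,"z":0,"ax":0,"ay":0,"az":-0.022},{"x":0,"y":0,"z":0,"ax":0,"ay":0,"az":0},{"x":0,"y":0,"z":-0.15,"ax":0,"ay":0,"az":0},{"x":0,"y":0,"z":0,"ax":0,"ay":0,"az":0}]' 1
python3 st.py; python3 edge.py t12.png
```

```text
clock: 15.85
position: [505.4, -26.7, 102.1]
ee_rot: [-0.256, 0.967, 0.0, -0.0]
contact_force: [0.3, -0.1, -0.5]
gripper_width: 0.1
grasp_force: 0.0
clock: 16.65
position: [503.2, -27.7, 69.6]
ee_rot: [0.054, 0.999, -0.001, -0.004]
contact_force: [-1.5, -0.8, 0.2]
gripper_width: 85.3
grasp_force: 0.0
t 16.6 p [503.2 -27.7  69.6] phi 0.108 zax [-0.01 -0.   -1.  ] F [-1.5 -0.8  0.2] j [ 0.27  0.37 -0.49 -0.   -0.72 -1.94] w 85.3
n 467 x -49.0 -8.0 y 20.0 118.0
theta 0.185 ctr [-43.3  -1.3] L [-21.2 116.7] R [ -65.4 -119.3] edge y 20.0 99.0 33
```

```bash

python3 -m handwheel '[{"x":0,"y":0,"z":-0.14,"ax":0,"ay":0,"az":0},{"x":0,"y":0,"z":-0.12,"ax":0,"ay":0,"az":0},{"x":0,"y":0,"z":-0.08,"ax":0,"ay":0,"az":0},{"x":0.03,"y":-0.003,"z":0,"ax":0,"ay":0,"az":0},{"x":0.03,"y":-0.003,"z":0,"ax":0,"ay":0,"az":0},{"x":0.03,"y":-0.003,"z":0,"ax":0,"ay":0,"az":0},{"x":0.03,"y":-0.003,"z":0,"ax":0,"ay":0,"az":0},{"x":0.03,"y":-0.003,"z":0,"ax":0,"ay":0,"az":0}]'
python3 st.py; python3 edge.py t13.png
python3 -m handwheel '[{"x":0.025,"y":-0.003,"z":0,"ax":0,"ay":0,"az":0},{"x":0.025,"y":-0.003,"z":0,"ax":0,"ay":0,"az":0},{"x":0.025,"y":-0.003,"z":0,"ax":0,"ay":0,"az":0},{"x":0.025,"y":-0.003,"z":0,"ax":0,"ay":0,"az":0},{"x":0,"y":0,"z":0,"ax":0,"ay":0,"az":0},{"x":0,"y":0,"z":0,"ax":0,"ay":0,"az":0},{"x":0,"y":0,"z":0,"ax":0,"ay":0,"az":0},{"x":0,"y":0,"z":0,"ax":0,"ay":0,"az":0}]'
python3 st.py; python3 edge.py t14.png
```

```text
clock: 17.5
position: [536.5, -29.9, 5.0]
ee_rot: [0.054, 0.999, 0.0, 0.0]
contact_force: [-0.9, -0.6, -0.2]
gripper_width: 85.4
grasp_force: 0.6
t 17.5 p [536.5 -29.9   5. ] phi 0.107 zax [ 0.  0. -1.] F [-0.9 -0.6 -0.2] j [ 0.25  0.51 -0.47 -0.   -0.59 -1.92] w 85.4
n 272 x -43.0 -9.0 y 49.0 119.0
theta 0.14 ctr [-39.3   0.1] L [-22.6 119. ] R [ -56.1 -118.7] edge y 50.0 104.0 23
clock: 18.35
position: [556.1, -32.1, 4.4]
ee_rot: [0.053, 0.999, 0.0, 0.0]
contact_force: [-0.7, 1.2, 0.2]
gripper_width: 85.4
grasp_force: 0.0
t 18.4 p [556.1 -32.1   4.4] phi 0.107 zax [ 0.  0. -1.] F [-0.7  1.2  0.2] j [ 0.23  0.54 -0.42 -0.   -0.62 -1.91] w 85.4
n 213 x -46.0 -12.0 y -119.0 -76.0
theta 0.064 ctr [ -34.1 -193.5] L [-26.5 -73.8] R [ -41.8 -313.3] edge y -119.0 -92.0 12
```

```bash

python3 -m handwheel '[{"x":0.014,"y":-0.0015,"z":0,"ax":0,"ay":0,"az":0},{"x":0.014,"y":-0.0015,"z":0,"ax":0,"ay":0,"az":0},{"x":0.014,"y":-0.0015,"z":0,"ax":0,"ay":0,"az":0},{"x":0.013,"y":-0.0015,"z":0,"ax":0,"ay":0,"az":0},{"x":0,"y":0,"z":0,"ax":0,"ay":0,"az":0},{"x":0,"y":0,"z":0,"ax":0,"ay":0,"az":0},{"x":0,"y":0,"z":0,"ax":0,"ay":0,"az":0},{"x":0,"y":0,"z":0,"ax":0,"ay":0,"az":0}]'
python3 st.py; python3 edge.py t15.png; python3 - <<'E'
import cv2
im=cv2.imread('pics/t15.png')
cv2.imwrite('pics/c15.png',cv2.resize(im[140:240,225:375],None,fx=5,fy=5,interpolation=cv2.INTER_CUBIC))
E
```

```text
clock: 19.2
position: [567.5, -33.3, 4.4]
ee_rot: [0.053, 0.999, 0.0, 0.001]
contact_force: [-0.2, -0.8, -0.1]
gripper_width: 85.5
grasp_force: 0.0
t 19.2 p [567.5 -33.3   4.4] phi 0.107 zax [ 0.  0. -1.] F [-0.2 -0.8 -0.1] j [ 0.23  0.55 -0.39  0.   -0.63 -1.9 ] w 85.5
n 184 x -37.0 -3.0 y -119.0 -77.0Traceback (most recent call last):
  File "edge.py", line 20, in <module>
    q=np.polyfit(e[:,1],e[:,0],1)
    raise TypeError("expected non-empty vector for x")
TypeError: expected non-empty vector for x
```

View pics/c15.png

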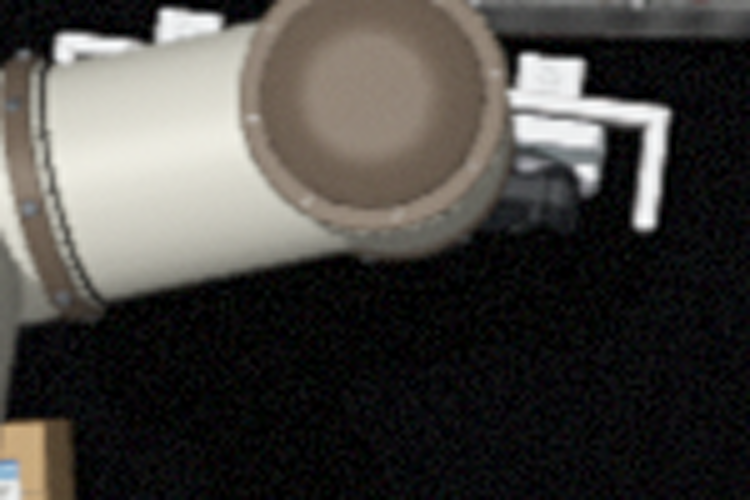

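The right end lies just in front of the back wall, around (515–600,115–190) in the crop. I'll push a few millimetres more, then retreat and check.

```bash

python3 -m handwheel '[{"x":0.007,"y":-0.001,"z":0,"ax":0,"ay":0,"az":0},{"x":0.007,"y":-0.001,"z":0,"ax":0,"ay":0,"az":0},{"x":0,"y":0,"z":0,"ax":0,"ay":0,"az":0},{"x":0,"y":0,"z":0,"ax":0,"ay":0,"az":0},{"x":0,"y":0,"z":0,"ax":0,"ay":0,"az":0},{"x":0,"y":0,"z":0,"ax":0,"ay":0,"az":0},{"x":0,"y":0,"z":0,"ax":0,"ay":0,"az":0},{"x":0,"y":0,"z":0,"ax":0,"ay":0,"az":0}]'
python3 st.py
python3 -m handwheel '[{"x":-0.1,"y":0.01,"z":0,"ax":0,"ay":0,"az":0},{"x":-0.1,"y":0.01,"z":0,"ax":0,"ay":0,"az":0},{"x":0,"y":0,"z":0.2,"ax":0,"ay":0,"az":0},{"x":0,"y":0,"z":0.2,"ax":0,"ay":0,"az":0},{"x":-0.2,"y":0,"z":0.1,"ax":0,"ay":0,"az":0},{"x":-0.2,"y":0,"z":0,"ax":0,"ay":0,"az":0},{"x":-0.2,"y":0,"z":0,"ax":0,"ay":0,"az":0},{"x":0,"y":0,"z":0,"ax":0,"ay":0,"az":0}]'
python3 st.py; python3 edge.py t16.png; python3 - <<'E'
import cv2
im=cv2.imread('pics/t16.png')
cv2.imwrite('pics/c16.png',cv2.resize(im[140:230,225:375],None,fx=5.3,fy=5.3,interpolation=cv2.INTER_CUBIC))
E
```

```text
clock: 20.05
position: [569.8, -33.8, 4.2]
ee_rot: [0.053, 0.999, -0.0, -0.0]
contact_force: [-1.5, 0.5, 0.5]
gripper_width: 85.5
grasp_force: 0.9
t 20.1 p [569.8 -33.8   4.2] phi 0.107 zax [-0. -0. -1.] F [-1.5  0.5  0.5] j [ 0.22  0.55 -0.38  0.   -0.64 -1.9 ] w 85.5
clock: 20.85
position: [404.9, -30.5, 104.2]
ee_rot: [0.054, 0.999, 0.0, -0.001]
contact_force: [0.4, -0.4, 0.2]
gripper_width: 85.2
grasp_force: 0.0
t 20.9 p [404.9 -30.5 104.2] phi 0.107 zax [-0.  0. -1.] F [ 0.4 -0.4  0.2] j [ 0.33  0.17 -0.68 -0.   -0.73 -2.01] w 85.2
n 1370 x -36.0 -3.0 y -119.0 121.0Traceback (most recent call last):
  File "edge.py", line 20, in <module>
    q=np.polyfit(e[:,1],e[:,0],1)
    raise TypeError("expected non-empty vector for x")
TypeError: expected non-empty vector for x
```

View pics/c16.png

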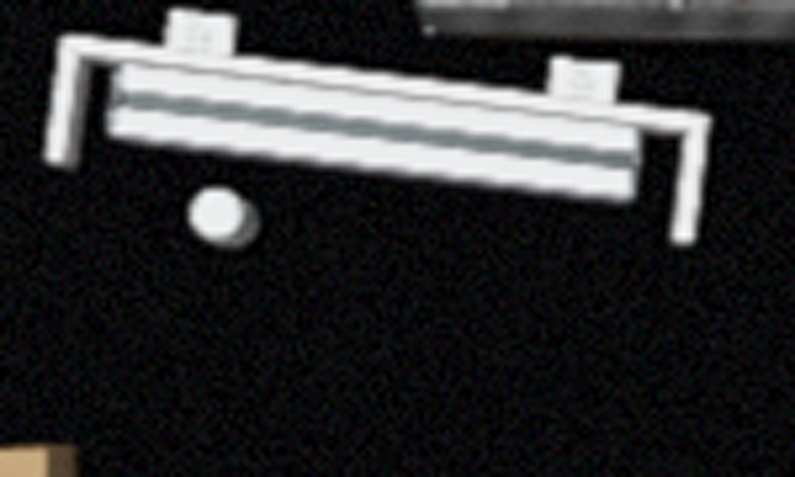

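The profile lies in the bay parallel to the back wall: its front edge, (107,137)–(634,202), has the same slope as the wall. It is about 2–3 mm from the wall, centred, and the robot is clear, so I'm handing in.

```bash
python3 -c "
from bench import arm
print(arm.job_done())"
```

```text
the job is handed in; nothing more can be done
None
```

The profile lies in the bay behind the post, parallel to the back wall and about 2–3 mm from it by the last top view; I handed the job in at about 21 s, and the hand-in returned no verdict.

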